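Point out the knob and the shaft it belongs on

ROBOT

A 6-joint arm with a two-finger parallel gripper is mounted at the origin on a cart in front of the work surface, level with it; the furniture and walls round the work are solid. World frame = base frame: x ahead of the robot, y to its left, z up, the work surface at z = 0. Lengths are in m, angles in rad, forces in N, time in s.
With the tool pointing down it reaches from about 0.35 to 0.775 m from the base axis. Payload 5.5 kg.
Tool frame: the origin (TCP) lies midway between the tips of the shut fingers; the grasp point (between the pads) lies 19 mm behind it; x points along the fingers, y is the direction in which the jaws open and shut, and the axes are right-handed (so a half turn about x gives the same grasp; the last joint's range is limited). The gripper opens to 85 mm and grips with 20 to 120 N. Pads are 22 mm wide; open, the fingers measure 114 mm over their backs; the gripper's body (76 mm by 85 mm) begins 54 mm behind the grasp point. The pads swing forward as they close: fully open they stand 13 mm farther back than shut.
Start: joints at [-1.409, 0.313, 0.046, 1.304, 0, 1.431], TCP at [0.171, -0.549, 0.231] pointing down, gripper open.
Joint ranges: [-2.76, 2.76], [-0.86, 1.69], [-1.03, 1.26], [-2.2, 2.34], [-1.47, 1.5], [-3.14, 3.14]. Speed limits (rad/s): [2.57, 2.57, 3.14, 3.14, 3.14, 3.14].

INTERFACE

Orientations are given as a unit quaternion [w, x, y, z].
In Python, from workcell import env, optics, order, models gives the robot as it stands. The module is installed in compiled form; this text tells all that it offers.
- The arm moves only by the tool servo_tool, never from a script. Its argument "moves" is a list of rows, each a list of 5 numbers: the shift along the tool's x, y, z in cm, then the turn about the tool's x in rad, then the closure, from -1 (fully open) to 1 (shut). A call has exactly 10 rows; each row shifts and turns the commanded pose from where the row before left it, along the tool's axes as they then stand; what a row does not reach is not made up. A row lasts 1/8 s, in which the tool goes at most 62.5 mm and 10.7 degrees, less where a joint would pass 70% of its speed; a pose out of reach is approached as far as the arm can. A call is refused whole if a number of a shift passes 6.25 or a number of a turn 0.188, either way. A call with a gripper value outside its range is refused whole. The fingers move at their own pace and stop on an object; "grip_force" is the grip in N (left out, the last holds). Time passes only in rows, so rows that do not move let the fingers close, or fill a call up. It gives the time, the measured TCP pose, the force and the opening at its end, in the units of the state.
- env.get_state(): the state, without advancing time (a new reading comes with each control period).
- optics.read_camera(name): name is "scene" or "top"; returns a dict with "pixels" (480x640x3 uint8, blue, green, red), "vertical_fov" (degrees; the focal length in pixels is half the picture's height over the tangent of half this angle, whatever the lens; pixels are square), "cx", "cy" (the principal point, pixels), "extrinsics" (4x4, takes a point from world to camera coordinates). Camera axes: x right, y up, looking along -z (the intrinsics and any distortion apply to the point x, -y, -z); pixel columns grow to the right and rows downward; lengths in m; the calibration is good to about 2 mm. A picture is of the moment at which its call begins. There is no depth.
- order.hand_in(): hands the job in, once; it reports no verdict.
Trained networks look in a picture, given as the dict that the camera call returned (one of the last four; its "shot" number tells which), for a name from the list of things; names that differ only in an ending like _2 or _b are one class to them, and where a whole thing is asked for, a point or a joint stands for the part that bears it (a point fixed in the world has none). Each returns a list of dicts, best first, with "conf" (0 to 1); they miss things now and then, are a little off and sometimes report something else, mostly with a low value. They report only what shows in the picture. A call takes as long as a camera call.
- models.outline_of(name, picture): "pixels" (480x640 bool, what is visible of it) and "location" ([column, row] in pixels, amid what is visible of it).
- models.pinpoint(name, picture): "location" ([column, row] in pixels: a listed point, or the origin of a listed thing).
The state is a dict: "clock": time; "joint_pos": joint angles; "qvel": joint speeds; "tau": joint torques, N m; "tcp_pos": TCP position; "orientation": TCP orientation; "wrist_force": force on the tool from outside, world axes, zero at the start; "ft_torque": the same for the moment, N m; "finger_gap": finger opening in m.
Only numpy, scipy, OpenCV 4.12 (cv2) and the standard library are available. Lean on these libraries where they do the work, as an engineer would, in place of code of your own. Each camera call takes 0.05 s, during which the arm holds its last target.

TASK

Show an apprentice which knob goes on which shaft by pointing from straight above with closed fingers: first hold the fingertips 2 to 3 cm above the silver-white knob on the bench for at least two seconds, then raise the hand well clear and hold them 2 to 3 cm above the bare metal shaft in the nearer black panel for at least two seconds, and finish still pointing there. Touch and move nothing, and do not bring the fingers down over the black knob, the capacitor, the heat sink or the white block on the way.

Things in the scene. Friction and masses are not known exactly. Their poses are not given: they have to be found in the camera images.
- silver_knob: the silver-white round knob to point at first, 28 mm in diameter, 20 mm high, standing loose on the bench; origin at the centre of its underside, z up
- silver_knob_top (a point): centre of the top face of the silver-white knob, 20 mm above the bench
- black_knob: a round black knob, 30 mm in diameter, 17 mm high, loose on the bench in the same row; not to be pointed at; origin at the centre of its underside
- black_knob_top (a point): centre of the top face of the black knob
- capacitor: a black upright cylinder (capacitor), 26 mm in diameter, 35 mm high, loose on the bench in the same row; not to be pointed at; origin at the centre of its underside
- capacitor_top (a point): centre of the top face of the capacitor
- front_panel: long black machined panel lying flat behind the row, fixed, 103 mm (its x) by 385 mm (its y), 14 mm high at its rims, with three pockets in a row along its y, their floors 4 mm above the bench; origin at the centre of its underside
- control_shaft: bare upright control shaft fixed to the floor of one of the three pockets: a steel washer 21 mm across, a brass hex nut and bush, and a steel spindle 6 mm in diameter, 20 mm high in all; origin at the centre of its foot, z up
- shaft_tip (a point): top end of the shaft, 20 mm above the pocket floor (24 mm above the bench): the second thing to point at
- heat_sink: black finned heat sink, 30x40x22 mm, loose in another pocket of the panel; not to be pointed at; origin at the centre of its underside
- spacer_block: white block, 30x45x20 mm, loose in the remaining pocket of the panel; not to be pointed at; origin at the centre of its underside

How it is judged:
By the outcome, as a careful person would: the job done as asked, in the order asked, and still so for the second after the job is handed in, with the robot touching nothing.
It also fails if it takes over 43 s, if anything falls off the work surface, if the arm or the gripper's body presses on something with over 40 N, if the wrist force passes 120 N, or if a joint passes its speed limit or range.

## Working session

There is one attempt and no reset: what is moved stays moved. The work goes in short steps, Python scripts to look and compute and a tool call to move; the robot and the scene stay as the last step left them, time stands still between calls to the robot, and variables do not carry over. Pictures are saved under pics/ and viewed, and the job is handed in when it is done.

Besides the shell and the picture viewer there is one more tool, called by a JSON object that holds its "api" and its "payload", one argument or row to a line. servo_tool: Moves the arm, as the interface text tells. Its arguments: {"type":"object","properties":{"moves":{"type":"array"},"grip_force":{"type":"number"}},"required":["moves"]}

```bash
mkdir -p pics
cat > h.py <<'E'
import numpy as np, cv2
from workcell import env, optics, order, models
def ray(p,uv):
    f=240/np.tan(np.radians(p["vertical_fov"])/2)
    E=np.array(p["extrinsics"]);R=E[:3,:3];t=E[:3,3]
    d=np.array([(uv[0]-p["cx"])/f,-(uv[1]-p["cy"])/f,-1.])
    return -R.T@t, R.T@d
def atz(p,uv,z):
    o,d=ray(p,uv); return o+d*(z-o[2])/d[2]
def proj(p,X):
    f=240/np.tan(np.radians(p["vertical_fov"])/2)
    E=np.array(p["extrinsics"]);c=E[:3,:3]@X+E[:3,3]
    return [p["cx"]+f*c[0]/-c[2], p["cy"]-f*c[1]/-c[2]]
E
python3 - <<'E'
from h import *
s=env.get_state()
print({k:np.round(s[k],3) for k in s})
for n in ("scene","top"):
    p=optics.read_camera(n); cv2.imwrite(f"pics/{n}0.png",p["pixels"])
    print(n,[k for k in p if k not in("pixels",)],p["vertical_fov"],p["cx"],p["cy"],np.round(ray(p,(p["cx"],p["cy"])),3), {k:p[k] for k in p if k not in ("pixels","extrinsics")})
    for q,z in (("silver_knob_top",.02),("black_knob_top",.017),("capacitor_top",.035),("shaft_tip",.024),("control_shaft",.004),("silver_knob",0),("heat_sink",.004),("spacer_block",.004),("front_panel",0)):
        for r in models.pinpoint(q,p)[:2]: print(q,round(r["conf"],2),np.round(r["location"],1),np.round(atz(p,r["location"],z),4))
E
```

```text
{'clock': np.float64(0.0), 'joint_pos': array([-1.409,  0.314,  0.045,  1.304,  0.   ,  1.431]), 'qvel': array([-0.003, -0.001,  0.   , -0.   , -0.002, -0.001]), 'tau': array([-3.0000e-03, -4.8062e+01,  2.9853e+01,  1.9000e-02, -0.0000e+00,
       -0.0000e+00]), 'tcp_pos': array([ 0.171, -0.549,  0.23 ]), 'orientation': array([-0.106, -0.699, -0.107,  0.699]), 'wrist_force': array([ 0.237,  0.394, -0.018]), 'ft_torque': array([0.05 , 0.044, 0.015]), 'finger_gap': np.float64(0.085)}
scene ['vertical_fov', 'cx', 'cy', 'extrinsics', 'shot'] 51.3131541128399 323.2509085235198 240.05133303050678 [[ 0.108  0.53   0.761]
 [ 0.502 -0.419 -0.757]] {'vertical_fov': 51.3131541128399, 'cx': 323.2509085235198, 'cy': 240.05133303050678, 'shot': 1}
silver_knob_top 0.74 [399.1 256. ] [0.4728 0.0386 0.02  ]
silver_knob_top 0.36 [370.8 282.3] [0.4649 0.1218 0.02  ]
black_knob_top 0.65 [308.5 324.7] [0.4739 0.2627 0.017 ]
capacitor_top 0.77 [369.6 280.2] [0.4624 0.1284 0.035 ]
shaft_tip 0.65 [257.9 276. ] [0.6116 0.2682 0.024 ]
control_shaft 0.62 [259.4 277. ] [0.6215 0.2604 0.004 ]
silver_knob 0.63 [3
[... 411 characters left out ...]
2972 [[ 0.498  0.158  0.964]
 [ 0.06  -0.014 -0.998]] {'vertical_fov': 42.578688966499136, 'cx': 319.27109194741763, 'cy': 242.36519099032972, 'shot': 2}
silver_knob_top 0.6 [391.7 293.3] [0.4745 0.0363 0.02  ]
black_knob_top 0.82 [245.7 295.5] [0.4761 0.2596 0.017 ]
capacitor_top 0.7 [330.9 302.5] [0.4632 0.1301 0.035 ]
shaft_tip 0.55 [239.5 205.8] [0.6134 0.2663 0.024 ]
control_shaft 0.42 [242.6 204.1] [0.6185 0.2637 0.004 ]
silver_knob 0.72 [392.5 294.8] [0.4717 0.0325 0.    ]
heat_sink 0.77 [313.6 206.6] [0.6122 0.1527 0.004 ]
spacer_block 0.94 [389.9 203.5] [0.6146 0.0329 0.004 ]
spacer_block 0.29 [245.4 295.6] [0.4757 0.2615 0.004 ]
front_panel 0.83 [305.3 208.1] [0.6106 0.1658 0.    ]
```

View pics/scene0.png

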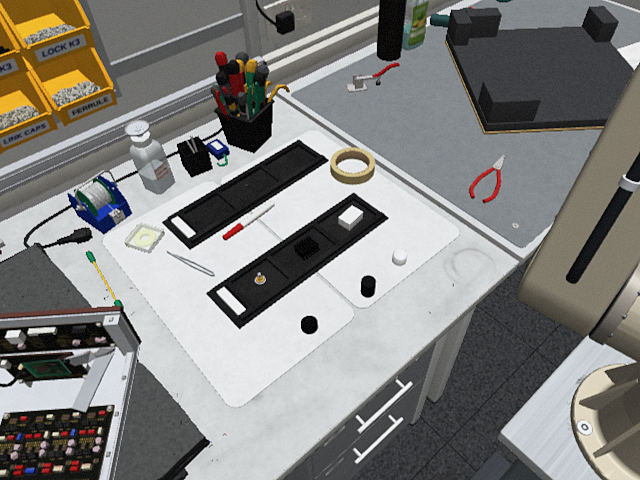

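View pics/top0.png

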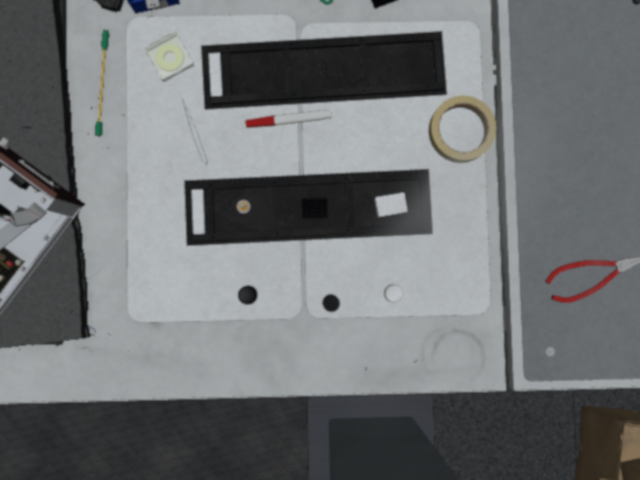

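The silver knob shows at scene (399,257) and top (393,293). The shaft shows at scene (260,279) and top (243,206), in the nearer panel. I'll refine both on enlarged crops.

Run:
```python
from h import *
ps={n:optics.read_camera(n) for n in("scene","top")}
out=[]
for n,c in (("scene",(399,257)),("scene",(260,278)),("top",(393,293)),("top",(243,206))):
    p=ps[n]; im=p["pixels"][c[1]-16:c[1]+17,c[0]-16:c[0]+17]
    im=cv2.resize(im,None,fx=9,fy=9,interpolation=cv2.INTER_NEAREST)
    out.append(im)
cv2.imwrite("pics/crop0.png",np.vstack([np.hstack(out[:2]),np.hstack(out[2:])]))
for n in ps:
    for q,z in (("silver_knob",.01),("control_shaft",.01),("black_knob",.0085),("capacitor",.0175)):
        for r in models.outline_of(q,ps[n])[:1]:
            ys,xs=np.nonzero(r["pixels"]); print(n,q,round(r["conf"],2),len(xs),xs.min(),xs.max(),ys.min(),ys.max(),xs.mean().round(1),ys.mean().round(1),np.round(atz(ps[n],(xs.mean(),ys.mean()),z),4))
    for X in ((.4735,.0375,.02),(.6135,.2655,.024),(.6135,.2655,.004)): print(n,X,np.round(proj(ps[n],np.array(X)),1))
```

```text
scene silver_knob 0.66 198 392 406 250 265 399.4 257.7 [0.4744 0.0347 0.01  ]
scene control_shaft 0.56 84 255 265 273 284 259.7 279.3 [0.6127 0.2654 0.01  ]
scene black_knob 0.81 268 301 317 316 334 308.9 324.8 [0.4775 0.2592 0.0085]
scene capacitor 0.83 291 361 375 276 297 367.9 286.3 [0.4632 0.1308 0.0175]
scene (0.4735, 0.0375, 0.02) [399.2 255.5]
scene (0.6135, 0.2655, 0.024) [258.5 274.6]
scene (0.6135, 0.2655, 0.004) [259.7 281. ]
top silver_knob 0.69 286 384 403 285 302 393.4 293.0 [0.4746 0.0324 0.01  ]
top control_shaft 0.5 128 237 249 200 212 242.9 206.2 [0.6144 0.2627 0.01  ]
top black_knob 0.61 252 239 256 286 303 247.6 294.5 [0.4775 0.2576 0.0085]
top capacitor 0.66 234 323 339 294 311 330.9 302.9 [0.462  0.1296 0.0175]
top (0.4735, 0.0375, 0.02) [390.9 294. ]
top (0.6135, 0.2655, 0.024) [240.  205.8]
top (0.6135, 0.2655, 0.004) [241.5 207.3]
```

View pics/crop0.png

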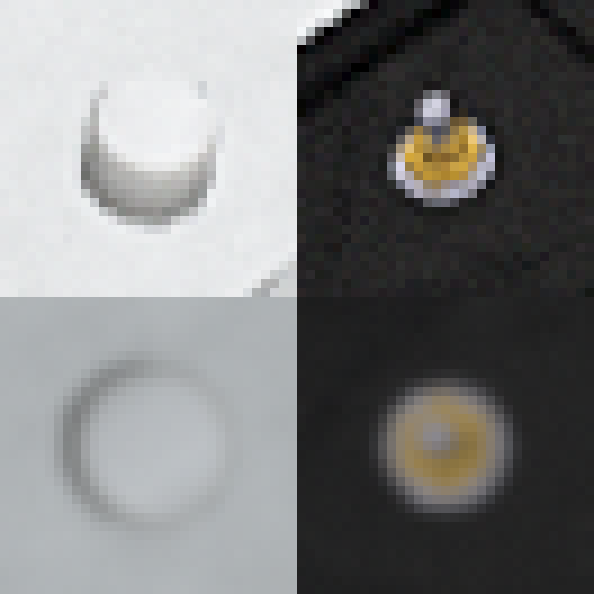

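Run:
```python
from h import *
P={n:optics.read_camera(n) for n in("scene","top")}
for nm,a,b,z in (("silver_top",(400,254.3),(393.3,292.5),.02),("tip",(258.6,272.9),(241.8,204.8),.024),("washer",(259.9,279.8),(242.9,206),.005)):
    A=np.zeros((3,3));B=np.zeros(3)
    for n,uv in (("scene",a),("top",b)):
        o,d=ray(P[n],uv); d/=np.linalg.norm(d); M=np.eye(3)-np.outer(d,d);A+=M;B+=M@o
        print(nm,n,np.round(atz(P[n],uv,z),4))
    print("  tri",np.round(np.linalg.solve(A,B),4))
s=env.get_state(); q=s["orientation"]
from scipy.spatial.transform import Rotation as Ro
R=Ro.from_quat([q[1],q[2],q[3],q[0]]).as_matrix(); print(np.round(R,3))
t=np.array([.4735,.0355,.145])
print(R.T@(t-s["tcp_pos"])*100, s["tcp_pos"])
```

```text
silver_top scene [0.4745 0.0343 0.02  ]
silver_top top [0.4757 0.0338 0.02  ]
  tri [0.4755 0.0334 0.0184]
tip scene [0.6165 0.263  0.024 ]
tip top [0.6149 0.2627 0.024 ]
  tri [0.6151 0.2631 0.0254]
washer scene [0.6149 0.2639 0.005 ]
washer top [0.6153 0.2632 0.005 ]
  tri [0.6156 0.2634 0.0038]
[[-0.     0.297 -0.955]
 [-0.    -0.955 -0.297]
 [-1.     0.     0.   ]]
[  8.62699542 -46.81941517 -46.26566237] [ 0.17090302 -0.54903683  0.23132021]
```

```bash
cat >> h.py <<'E'
from scipy.spatial.transform import Rotation as Ro
def pose():
    s=env.get_state(); q=s["orientation"]
    return np.array(s["tcp_pos"]),Ro.from_quat([q[1],q[2],q[3],q[0]]).as_matrix()
def sim(p,R,dx,dy,dz,th,n):
    p=p.copy()
    for _ in range(n):
        p=p+R@np.array([dx,dy,dz])/100; R=R@Ro.from_rotvec([th,0,0]).as_matrix()
    return p,R
def fit(t,th,n):
    from scipy.optimize import least_squares
    p,R=pose(); r=least_squares(lambda v:sim(p,R,*v,th,n)[0]-t,[0,0,0]); print("per row",np.round(r.x,3),"n",n); return r.x
E
python3 - <<'E'
from h import *
p,R=pose()
fit(np.array([.475,.0335,.2]),-.067,20)
for k in (5,10,15,20): print(sim(p,R,.16,-.5,-3.3,-.067,k)[0])
E
```

```text
per row [ 0.156 -0.535 -3.504] n 20
[ 0.30930686 -0.45713967  0.22331219]
[ 0.4098037  -0.32484817  0.21530077]
[ 0.46122036 -0.16687048  0.20728723]
[ 0.45784036 -0.00077054  0.19927307]
```

{"api": "servo_tool", "payload": {
  "moves": [
    [0, -0.5, -3.5, -0.067, 1],
    [0, -0.5, -3.5, -0.067, 1],
    [0, -0.5, -3.5, -0.067, 1],
    [0, -0.5, -3.5, -0.067, 1],
    [0, -0.5, -3.5, -0.067, 1],
    [0, -0.5, -3.5, -0.067, 1],
    [0, -0.5, -3.5, -0.067, 1],
    [0, -0.5, -3.5, -0.067, 1],
    [0, -0.5, -3.5, -0.067, 1],
    [0, -0.5, -3.5, -0.067, 1]
  ]
}}

```text
clock: 2.85
tcp_pos: [0.4266, -0.3128, 0.2314]
orientation: [0.331, 0.625, 0.331, -0.625]
wrist_force: [-0.3, -0.4, -0.5]
finger_gap: 0.0
```

Run:
```python
from h import *
p,R=pose(); s=env.get_state(); print(p,s["joint_pos"],s["finger_gap"],s["clock"],R[:,0])
v=fit(np.array([.475,.0335,.2]),-.067,9)
```

```text
[ 0.4266465  -0.31279405  0.23135387] [-7.84426755e-01  2.23536774e-01 -7.36349613e-02  1.27324148e+00
 -7.04255446e-06  1.38314859e+00] 3.065167883259649e-06 2.85 [ 2.66191308e-04 -2.75624663e-04 -9.99999927e-01]
per row [ 0.347 -0.745 -3.873] n 9
```

{"api": "servo_tool", "payload": {
  "moves": [
    [0.3, -0.7, -3.8, -0.067, 1],
    [0.3, -0.7, -3.8, -0.067, 1],
    [0.3, -0.7, -3.8, -0.067, 1],
    [0.3, -0.7, -3.8, -0.067, 1],
    [0.3, -0.7, -3.8, -0.067, 1],
    [0.3, -0.7, -3.8, -0.067, 1],
    [0.3, -0.7, -3.8, -0.067, 1],
    [0.3, -0.7, -3.8, -0.067, 1],
    [0, 0, 0, 0, 1],
    [0, 0, 0, 0, 1]
  ]
}}

```text
clock: 4.1
tcp_pos: [0.4816, -0.0136, 0.2075]
orientation: [-0.484, -0.515, -0.484, 0.516]
wrist_force: [-1.2, -0.3, -0.0]
finger_gap: -0.0
```

Run:
```python
from h import *
p,R=pose(); s=env.get_state(); print(p,s["joint_pos"],s["finger_gap"],s["clock"]);print(R)
fit(np.array([.475,.0335,.045]),0,1)
```

```text
[ 0.48156942 -0.01355312  0.2074629 ] [-1.94650724e-01  1.42119932e-01 -2.33022794e-01  1.19505975e+00
 -5.00181218e-04  1.43921562e+00] -5.526923691149388e-06 4.1
[[ 4.85887827e-04  9.98011609e-01 -6.30285029e-02]
 [-6.05600083e-04 -6.30282052e-02 -9.98011562e-01]
 [-9.99999699e-01  5.23091736e-04  5.73771275e-04]]
per row [16.243 -0.961 -4.664] n 1
```

{"api": "servo_tool", "payload": {
  "moves": [
    [0, -0.24, -1.16, 0, 1],
    [0, -0.24, -1.16, 0, 1],
    [0, -0.24, -1.17, 0, 1],
    [0, -0.24, -1.17, 0, 1],
    [0, 0, 0, 0, 1],
    [2.5, 0, 0, 0, 1],
    [2.5, 0, 0, 0, 1],
    [2.5, 0, 0, 0, 1],
    [0, 0, 0, 0, 1],
    [0, 0, 0, 0, 1]
  ]
}}

```text
clock: 5.35
tcp_pos: [0.4752, 0.0337, 0.1331]
orientation: [0.484, 0.516, 0.484, -0.515]
wrist_force: [-0.0, -0.1, 0.9]
finger_gap: 0.0
```

Run:
```python
from h import *
p,R=pose(); s=env.get_state(); print(p,s["clock"],R[:,0])
fit(np.array([.475,.0335,.045]),0,1)
c=optics.read_camera("scene"); cv2.imwrite("pics/scene1.png",c["pixels"]); print(proj(c,p))
```

```text
[0.47523669 0.03367689 0.13307963] 5.35 [ 8.43791979e-04 -2.49853886e-04 -9.99999613e-01]
per row [ 8.808 -0.03   0.017] n 1
[np.float64(406.27492619594125), np.float64(212.67408262454785)]
```

View pics/scene1.png

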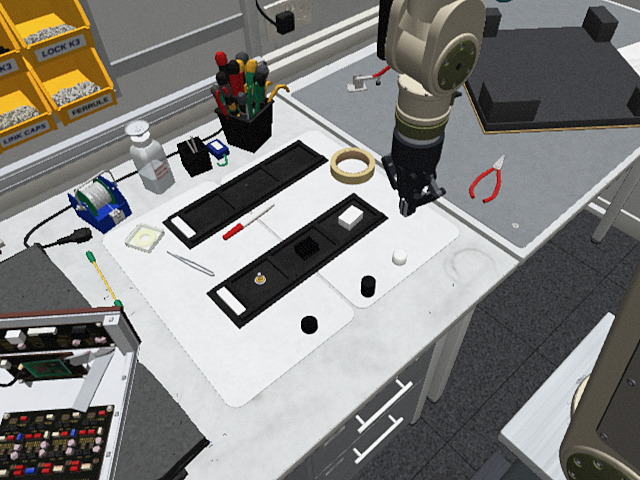

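The fingertips are at (406,213), where the projected TCP lands, and the silver knob is undisturbed below at (399,257). I'll descend straight to 25 mm above it and hold.

{"api": "servo_tool", "payload": {
  "moves": [
    [2.0, 0, 0, 0, 1],
    [2.0, 0, 0, 0, 1],
    [2.0, 0, 0, 0, 1],
    [1.5, 0, 0, 0, 1],
    [0.8, 0, 0, 0, 1],
    [0.5, 0, 0, 0, 1],
    [0, 0, 0, 0, 1],
    [0, 0, 0, 0, 1],
    [0, 0, 0, 0, 1],
    [0, 0, 0, 0, 1]
  ]
}}

```text
clock: 6.65
tcp_pos: [0.4749, 0.0338, 0.0445]
orientation: [0.484, 0.516, 0.484, -0.515]
wrist_force: [-0.3, 0.0, 0.8]
finger_gap: 0.0
```

Run:
```python
from h import *
p,R=pose(); s=env.get_state(); print(p,s["clock"],R[:,0],s["finger_gap"],s["wrist_force"])
c=optics.read_camera("scene"); print(proj(c,p))
im=c["pixels"][200:300,350:450];cv2.imwrite("pics/s2.png",cv2.resize(im,None,fx=6,fy=6))
```

```text
[0.47493388 0.03378224 0.04453799] 6.65 [ 5.67505837e-04 -1.52501703e-04 -9.99999827e-01] 1.6212069882718493e-06 [-0.31821499  0.00840311  0.82327687]
[np.float64(401.2964235052636), np.float64(245.72356316214783)]
```

View pics/s2.png

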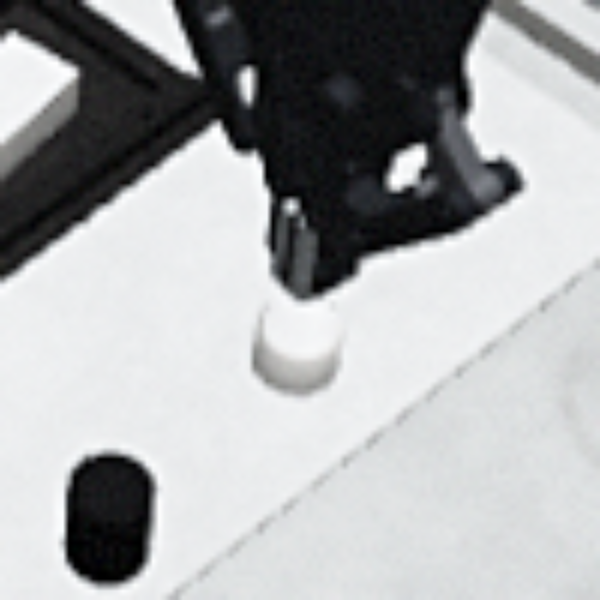

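The tips hover above the knob's top: the tip is at crop (305,295), and the knob's top face is centred near (303,330). The gap is 24.5 mm. Now I hold.

{"api": "servo_tool", "payload": {
  "moves": [
    [0, 0, 0, 0, 1],
    [0, 0, 0, 0, 1],
    [0, 0, 0, 0, 1],
    [0, 0, 0, 0, 1],
    [0, 0, 0, 0, 1],
    [0, 0, 0, 0, 1],
    [0, 0, 0, 0, 1],
    [0, 0, 0, 0, 1],
    [0, 0, 0, 0, 1],
    [0, 0, 0, 0, 1]
  ]
}}

```text
clock: 7.95
tcp_pos: [0.4747, 0.0338, 0.0443]
orientation: [-0.484, -0.515, -0.484, 0.516]
wrist_force: [-0.4, -0.2, -1.0]
finger_gap: 0.0001
```

{"api": "servo_tool", "payload": {
  "moves": [
    [0, 0, 0, 0, 1],
    [0, 0, 0, 0, 1],
    [0, 0, 0, 0, 1],
    [0, 0, 0, 0, 1],
    [0, 0, 0, 0, 1],
    [0, 0, 0, 0, 1],
    [0, 0, 0, 0, 1],
    [0, 0, 0, 0, 1],
    [0, 0, 0, 0, 1],
    [0, 0, 0, 0, 1]
  ]
}}

```text
clock: 9.2
tcp_pos: [0.4747, 0.0338, 0.0443]
orientation: [-0.484, -0.515, -0.484, 0.516]
wrist_force: [-0.1, 0.5, -0.4]
finger_gap: -0.0001
```

{"api": "servo_tool", "payload": {
  "moves": [
    [-1.5, 0, 0, 0, 1],
    [-2.5, 0, 0, 0, 1],
    [-2.5, 0, 0, 0, 1],
    [-2.5, 0, 0, 0, 1],
    [-2.5, 0, 0, 0, 1],
    [-2.5, 0, 0, 0, 1],
    [-1.5, 0, 0, 0, 1],
    [-0.5, 0, 0, 0, 1],
    [0, 0, 0, 0, 1],
    [0, 0, 0, 0, 1]
  ]
}}

```text
clock: 10.45
tcp_pos: [0.4741, 0.0339, 0.2033]
orientation: [-0.484, -0.515, -0.484, 0.516]
wrist_force: [-0.5, 0.3, 0.2]
finger_gap: 0.0002
```

Run:
```python
from h import *
p,R=pose(); s=env.get_state(); print(p,s["clock"],s["joint_pos"]);print(R)
v=fit(np.array([.6152,.263,.2]),-.05,8)
```

```text
[0.47413146 0.03387083 0.20330228] 10.45 [-9.77463782e-02  1.33714117e-01 -2.53305739e-01  1.18549972e+00
 -6.65430646e-05  1.53607403e+00]
[[-1.72151751e-03  9.98013159e-01 -6.29823004e-02]
 [ 1.01947845e-04 -6.29822183e-02 -9.98014644e-01]
 [-9.99998513e-01 -1.72452059e-03  6.67970083e-06]]
per row [ 0.039  2.086 -2.667] n 8
```

{"api": "servo_tool", "payload": {
  "moves": [
    [0, 2.1, -2.65, -0.05, 1],
    [0, 2.1, -2.65, -0.05, 1],
    [0, 2.1, -2.65, -0.05, 1],
    [0, 2.1, -2.65, -0.05, 1],
    [0, 2.1, -2.65, -0.05, 1],
    [0, 2.1, -2.65, -0.05, 1],
    [0, 2.1, -2.65, -0.05, 1],
    [0, 2.1, -2.65, -0.05, 1],
    [0, 0, 0, 0, 1],
    [0, 0, 0, 0, 1]
  ]
}}

```text
clock: 11.7
tcp_pos: [0.6164, 0.2614, 0.2032]
orientation: [0.576, 0.408, 0.577, -0.41]
wrist_force: [-0.4, 0.1, -0.4]
finger_gap: -0.0002
```

Run:
```python
from h import *
p,R=pose(); s=env.get_state(); print(p,s["clock"],s["joint_pos"]);print(R)
fit(np.array([.6152,.263,.049]),0,1)
```

```text
[0.61643156 0.26139101 0.20316006] 11.7 [ 2.81477093e-01  5.13051258e-01  2.78520313e-01  1.33837384e+00
 -4.16208712e-04  1.51547476e+00]
[[-1.90986911e-03  9.43815262e-01  3.30468007e-01]
 [-9.85505840e-04  3.30466672e-01 -9.43817147e-01]
 [-9.99997691e-01 -2.12824536e-03  2.98987365e-04]]
per row [15.416 -0.03  -0.197] n 1
```

{"api": "servo_tool", "payload": {
  "moves": [
    [0, 0, -0.2, 0, 1],
    [0, 0, 0, 0, 1],
    [1.5, 0, 0, 0, 1],
    [2.5, 0, 0, 0, 1],
    [2.5, 0, 0, 0, 1],
    [2.0, 0, 0, 0, 1],
    [0.5, 0, 0, 0, 1],
    [0, 0, 0, 0, 1],
    [0, 0, 0, 0, 1],
    [0, 0, 0, 0, 1]
  ]
}}

```text
clock: 12.95
tcp_pos: [0.617, 0.2638, 0.1153]
orientation: [0.577, 0.41, 0.576, -0.409]
wrist_force: [-0.3, 0.9, -0.1]
finger_gap: 0.0002
```

Run:
```python
from h import *
p,R=pose(); s=env.get_state(); print(p,s["clock"],R[:,0])
fit(np.array([.6152,.263,.049]),0,1)
c=optics.read_camera("scene"); print(proj(c,p))
im=c["pixels"][190:340,180:380];cv2.imwrite("pics/s3.png",cv2.resize(im,None,fx=4,fy=4))
```

```text
[0.61697019 0.26379942 0.11527001] 12.95 [ 1.69000282e-03  4.01773707e-04 -9.99998491e-01]
per row [ 6.627 -0.205  0.016] n 1
[np.float64(251.8471825328387), np.float64(240.78609677120838)]
```

View pics/s3.png

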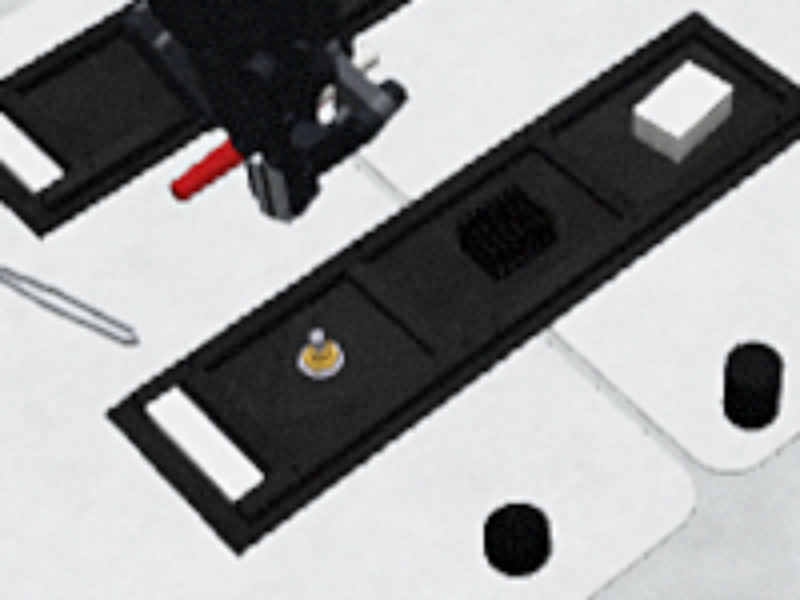

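The fingertips, at crop (285,215), are above the shaft, whose tip is at (318,338). Nothing is disturbed. I'll correct by 2 mm and descend to 25 mm above the tip.

{"api": "servo_tool", "payload": {
  "moves": [
    [0, -0.2, 0, 0, 1],
    [1.5, 0, 0, 0, 1],
    [2.0, 0, 0, 0, 1],
    [1.5, 0, 0, 0, 1],
    [1.0, 0, 0, 0, 1],
    [0.5, 0, 0, 0, 1],
    [0, 0, 0, 0, 1],
    [0, 0, 0, 0, 1],
    [0, 0, 0, 0, 1],
    [0, 0, 0, 0, 1]
  ]
}}

```text
clock: 14.25
tcp_pos: [0.6147, 0.263, 0.0497]
orientation: [0.577, 0.409, 0.577, -0.409]
wrist_force: [-0.3, -0.7, -0.5]
finger_gap: 0.0003
```

Run:
```python
from h import *
p,R=pose(); s=env.get_state(); print(p,s["clock"],R[:,0],s["finger_gap"],s["wrist_force"])
fit(np.array([.6152,.263,.049]),0,1)
c=optics.read_camera("scene"); print(proj(c,p))
im=c["pixels"][190:340,180:380];cv2.imwrite("pics/s4.png",cv2.resize(im,None,fx=4,fy=4))
```

```text
[0.61472457 0.26304364 0.04969148] 14.25 [ 7.06181709e-04  9.48214396e-05 -9.99999746e-01] 0.00030475464498268425 [-0.27126277 -0.65712914 -0.51436983]
per row [0.069 0.043 0.02 ] n 1
[np.float64(257.5236274508009), np.float64(264.9289777406507)]
```

View pics/s4.png

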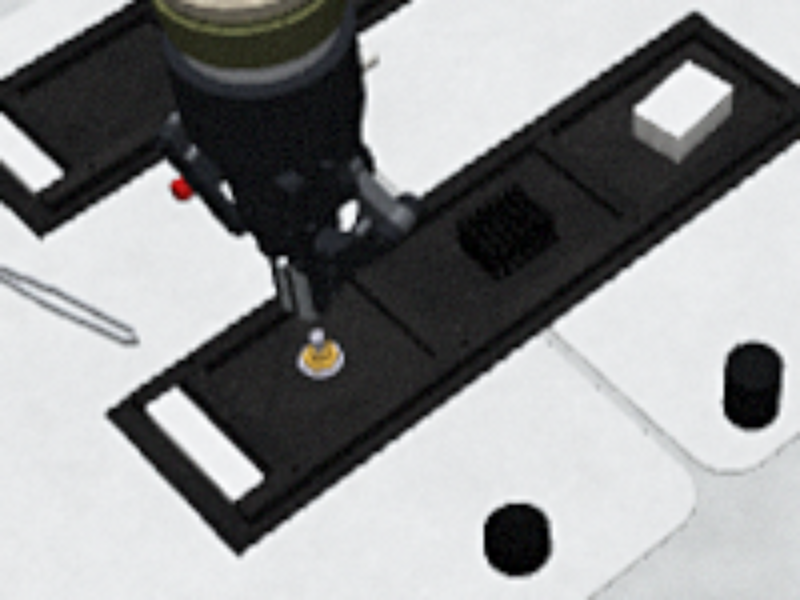

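The tips, at crop (308,305), are directly over the shaft tip at (318,338), with a gap of about 25.7 mm. Now I hold.

{"api": "servo_tool", "payload": {
  "moves": [
    [0, 0, 0, 0, 1],
    [0, 0, 0, 0, 1],
    [0, 0, 0, 0, 1],
    [0, 0, 0, 0, 1],
    [0, 0, 0, 0, 1],
    [0, 0, 0, 0, 1],
    [0, 0, 0, 0, 1],
    [0, 0, 0, 0, 1],
    [0, 0, 0, 0, 1],
    [0, 0, 0, 0, 1]
  ]
}}

```text
clock: 15.55
tcp_pos: [0.6145, 0.263, 0.0493]
orientation: [0.577, 0.409, 0.577, -0.409]
wrist_force: [-0.2, 0.7, -0.1]
finger_gap: -0.0003
```

{"api": "servo_tool", "payload": {
  "moves": [
    [0, 0, 0, 0, 1],
    [0, 0, 0, 0, 1],
    [0, 0, 0, 0, 1],
    [0, 0, 0, 0, 1],
    [0, 0, 0, 0, 1],
    [0, 0, 0, 0, 1],
    [0, 0, 0, 0, 1],
    [0, 0, 0, 0, 1],
    [0, 0, 0, 0, 1],
    [0, 0, 0, 0, 1]
  ]
}}

```text
clock: 16.8
tcp_pos: [0.6145, 0.263, 0.0493]
orientation: [0.577, 0.409, 0.577, -0.409]
wrist_force: [1.0, 0.9, -0.2]
finger_gap: 0.0001
```

Run:
```python
from h import *
p,R=pose(); s=env.get_state(); print(p,s["clock"],s["finger_gap"],np.abs(s["qvel"]).max())
c=optics.read_camera("scene"); cv2.imwrite("pics/end.png",c["pixels"])
d=cv2.absdiff(c["pixels"],cv2.imread("pics/scene0.png")).max(2)
for n,(u,v) in dict(silver=(399,257),cap=(368,286),black=(309,325),white=(351,217),sink=(307,247)).items(): print(n,d[v-14:v+15,u-14:u+15].max(), d[v-14:v+15,u-14:u+15].mean())
print(order.hand_in())
```

```text
[0.614486   0.26299253 0.04926297] 16.8 0.0001448586206338025 0.0020996391034320584
silver 10 2.8941736028537455
cap 23 3.901307966706302
black 20 3.9464922711058263
white 24 4.776456599286564
sink 21 6.623067776456599
the job is handed in; nothing more can be done
None
```

The arm pointed at the silver-white knob and then at the bare shaft in the nearer panel, both from straight above with the fingers shut. It is still pointing at the shaft, and I have handed the job in.

- **Silver knob:** the tips stood about 24.5 mm above the knob's top for over 2.5 s. The hand then rose to 0.20 m before moving across.
- **Shaft:** the tips stood about 25.3 mm above the shaft tip for over 2.5 s. Measured sideways offset was under 1 mm, though the camera calibration is only good to about 2 mm.
- **Final checks:** the clock read 16.8 s at the last reading, just before hand-in. The fingers were shut, the arm was at rest, and wrist force readings stayed around 1 N, which is noise. Comparing the first and last scene pictures shows the knobs, capacitor, heat sink and white block where they were.
- **Disagreement:** the networks' point estimates were up to about 4 mm off the enlarged pictures. I used positions measured from the enlarged pictures instead; the two cameras agreed on those to about 2 mm.

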